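# Fit a filter cartridge into its bayonet mount

## Task

Fit the filter cartridge that lies in the yellow cradle into the bayonet mount: foot first, lugs through the entry slots (green marks), pushed down against the spring, then turned clockwise as seen from above, nearly a quarter turn, until its handle bar points at the blue marks and it clicks up into the locked position. Let go of it there, and leave the flask, bottle and beaker standing where they are.

Things in the scene. Friction and masses are not known exactly. Their poses are not given: they have to be found in the camera images.
- cartridge_center (a point): Loose filter cartridge, 0.3 kg, 150 mm tall: white cylinder, 50 mm diameter, 118 mm tall (foot chamfered 5 mm), with a blue handle bar on top. Point: on its axis, 75 mm above the foot. z axis: from foot to bar; x axis: along the bar and lugs. It starts lying level, axis 42 mm above the bench, bar end roughly away from the robot, bar level. It stands stably on its foot.
- cartridge_bar (a point): Centre of the cartridge's blue handle bar: 46 mm long (x axis), 14 mm thick (y), 32 mm tall, standing on the cylinder's end, 118 to 150 mm above the foot. This point is 134 mm above the foot on the cartridge's axis. Same axes as the centre.
- cartridge_lugs (a point): Point on the cartridge's axis 40 mm above the foot, level with its two blue lugs, which stick out opposite one another along +x and -x to 34 mm from the axis, each 12 mm wide and 8 mm tall (36 to 44 mm above the foot). Half a turn about z makes no difference. Same axes as the centre.
- cradle: Fixed cradle: steel plate 150 x 85 x 6 mm with two pairs of yellow V saddles 35 mm high, under the cartridge at 11 to 21 and 71 to 81 mm from its foot; the cylinder's 37 mm next to the bar are free to grasp. Origin on the bench; the cartridge lies along its x axis, its centre above x = 0, foot at x = -75 mm, bar top at x = +75 mm.
- housing: Fixed bayonet mount, open on top: white base plate 150 x 120 x 10 mm with an upright cup, 88 mm outer diameter, 72 mm high, outlet stub on its +x side. Origin on the cup's axis at bench height, z up. Locked, the cartridge's bar and lugs lie along this x axis (blue marks) with its foot 22 mm above the bench, held up in pockets 6 mm deep by the spring; there it cannot turn back.
- slot_level (a point): Centre of the mount's mouth, at its rim 72 mm above the bench; axes as the mount. Bore 55 mm diameter. Two opposite entry slots for the lugs, 18 mm wide, green marks, lie 80 degrees counter-clockwise (seen from above) from the +x and -x axes. Once in and down, the cartridge turns 80 degrees clockwise to the locked position, a solid stop just after it; the other way is blocked.
- plunger (a joint): Spring plunger under the cartridge's foot, in m downward: 0 = unpushed, foot 30 mm above the bench (lugs in the slots); to turn, push it to 0.014 or more (foot 16 mm or less; aim for 13 mm; solid stop at foot 10 mm); 0.008 when locked (foot 22 mm). Spring force 4.8 N at 0, 8 N at 0.008, 11.6 N at 0.017.
- flask_center (a point): Loose conical glass flask, empty, 82 mm wide, 120 mm tall; its centre (60 mm up). Leave alone.
- bottle_center (a point): Loose amber bottle with black cap, 64 mm diameter, 150 mm tall; its centre (75 mm up). Leave alone.
- beaker_center (a point): Loose glass beaker, 72 mm diameter, 90 mm tall; its centre (45 mm up). Leave alone.

How it is judged:
By the outcome, as a careful person would: the job done as asked, in the order asked, and still so for the second after the job is handed in, with the robot touching nothing.
It also fails if it takes over 72 s, if anything falls off the work surface, if the arm or the gripper's body presses on something with over 40 N, if the wrist force passes 120 N, or if a joint passes its speed limit or range.

## Robot

A 6-joint arm with a two-finger parallel gripper is mounted at the origin on the work surface. World frame = base frame: x ahead of the robot, y to its left, z up, the work surface at z = 0. Lengths are in m, angles in rad, forces in N, time in s.
With the tool pointing down it reaches from about 0.3 to 0.775 m from the base axis. Payload 14.6 kg.
Tool frame: the origin (TCP) lies at the very end of the fingers, on their centre line; the grasp point (between the pads) lies 19 mm behind it (pinch_z is the distance from the TCP to the grasp point, in m); z points along the fingers, y is the direction in which the jaws open and shut (so a half turn about z gives the same grasp; the last joint's range is limited). The gripper opens to 94 mm and grips with 3 to 60 N. Pads are 16 mm wide; open, the fingers measure 119 mm over their backs; the gripper's body (75 mm by 177 mm) begins 78 mm behind the grasp point.
Start: joints at [1.1, 0.3, 1.521, -0, 1.321, -0.067], TCP at [0.216, 0.506, 0.205] pointing down, gripper open.
Joint ranges: [-3.03, 3.03], [-0.79, 2.21], [0.23, 2.52], [-1.04, 4.18], [0, 3.07], [-2.55, 2.55]. Speed limits (rad/s): [2.22, 2.22, 2.57, 3.14, 3.14, 3.14].

## Interface

Orientations are given as [roll, pitch, yaw] about the fixed x, y, z axes, in that order (R = Rz(yaw) Ry(pitch) Rx(roll)).
In Python, from station import get_obs, camera, hand_in, pinch_z gives the robot as it stands.
- The arm moves only by the tool servo_tool, never from a script. Its argument "moves" is a list that holds one entry, the list of rows, each a list of 7 numbers: the turn, a rotation vector about the tool's x, y, z normalised to -1 to 1, where 1 is pi/2 rad, then the shift along the tool's x, y, z normalised to -1 to 1, where 1 is 500 mm, then the closure, from 0 (fully open) to 1 (shut). In form: [[[rx, ry, rz, x, y, z, hand], ...]]. A call has 1 to 12 rows; each row is the pose to reach, as a shift and turn from the pose measured when the call began, along the tool's axes at that moment; what a row does not reach only later rows make up. A row lasts 1/12 s, in which the tool goes at most 41.7 mm and 7.16 degrees, less where a joint would pass 70% of its speed; a pose out of reach is approached as far as the arm can. A call with a number of a shift or a turn outside -1 to 1 is refused whole. A call with a gripper value outside its range is refused whole. The fingers move at their own pace and stop on an object; "squeeze" is the grip in N (left out, the last holds). Time passes only in rows, so rows that repeat a pose let the fingers close. It gives the time, the measured TCP pose, the force and the opening at its end, in the units of the state.
- get_obs(): the state, without advancing time (a new reading comes with each control period).
- camera(name): name is "scene" or "side" or "wrist"; returns a dict with "color" (420x560x3 uint8, red, green, blue), "intrinsics" (3x3 intrinsics, pixels), "rvec" (rotation vector, rad) and "tvec" (3), from world to camera coordinates, as OpenCV has them. Camera axes: x right, y down, z forward; pixel columns grow to the right and rows downward; lengths in m; the calibration is good to about 2 mm. A picture is of the moment at which its call begins. There is no depth.
- hand_in(): hands the job in, once; it reports no verdict.
The state is a dict: "time_s": time; "qpos": joint angles; "joint_vel": joint speeds; "tau": joint torques, N m; "ee_pos": TCP position; "eef_rot": TCP orientation; "force": force on the tool from outside, world axes, zero at the start; "moment": the same for the moment, N m; "grip_width": finger opening in m.
Only numpy, scipy, OpenCV 4.12 (cv2) and the standard library are available. Lean on these libraries where they do the work, as an engineer would, in place of code of your own. Each camera call takes 0.05 s, during which the arm holds its last target.

## Working session

There is one attempt and no reset: what is moved stays moved. The work goes in short steps, Python scripts to look and compute and a tool call to move; the robot and the scene stay as the last step left them, time stands still between calls to the robot, and variables do not carry over. Pictures are saved under pics/ and viewed, and the job is handed in when it is done.

Besides the shell and the picture viewer there is one more tool, called after "Request:" by a JSON object that holds its "api" and its "payload". servo_tool: Moves the arm, as the interface text tells. Scaled input: -1 to 1 covers 500 mm each way for a shift and pi/2 rad each way for a turn. Its arguments: {"type":"object","properties":{"moves":{"type":"array"},"squeeze":{"type":"number"}},"required":["moves"]}

```bash
ls; mkdir -p pics; python3 - <<'E'
from station import *
import cv2,numpy as np,pickle
print(get_obs(),pinch_z)
d={}
for n in ["scene","side","wrist"]:
    c=camera(n);d[n]=c;cv2.imwrite(f"pics/{n}0.png",c["color"][:,:,::-1])
    R=cv2.Rodrigues(np.array(c["rvec"]))[0];print(n,c["intrinsics"],-R.T@np.array(c["tvec"]).ravel(),R[2])
pickle.dump(d,open("d0.pkl","wb"))
E
```

```text
pics
{'time_s': 0.0, 'qpos': array([ 1.10041069e+00,  3.00525691e-01,  1.52160317e+00, -5.06766405e-06,
        1.32066577e+00, -6.65856077e-02]), 'joint_vel': array([ 0.00092063,  0.00076855, -0.00177749, -0.00128434,  0.00168732,
       -0.0012895 ]), 'tau': array([-1.84456570e-03, -5.31807590e+01, -3.52740026e+01,  7.08691031e-02,
        2.44240573e-02, -6.90851493e-05]), 'ee_pos': array([0.2159802 , 0.50553141, 0.20484703]), 'eef_rot': array([-3.14039301e+00, -7.50776771e-05,  2.73779384e+00]), 'force': array([-0.25279521,  0.05096511, -0.54163903]), 'moment': array([-0.0130414 ,  0.03039771, -0.03405969]), 'grip_width': 0.09374215926307902} 0.0188
scene [[431.99583092   0.         273.25587421]
 [  0.         431.99583092 209.26447668]
 [  0.           0.           1.        ]] [1.05450608 0.45273314 1.02754034] [-0.40768494 -0.39901161 -0.82132985]
side [[397.87436748   0.         281.25350893]
 [  0.         397.87436748 207.61126618]
 [  0.           0.           1.        ]] [ 0.1988264  -0.71667859  0.7298418 ] [ 0.36345506  0.67422339 -0.64290221]
wrist [[357.94290974   0.         286.38823062]
 [  0.         357.94290974 211.54527301]
 [  0.           0.           1.        ]] [0.14466189 0.53579513 0.38485966] [ 0.24465993 -0.10668898 -0.96372142]
```

View pics/scene0.png

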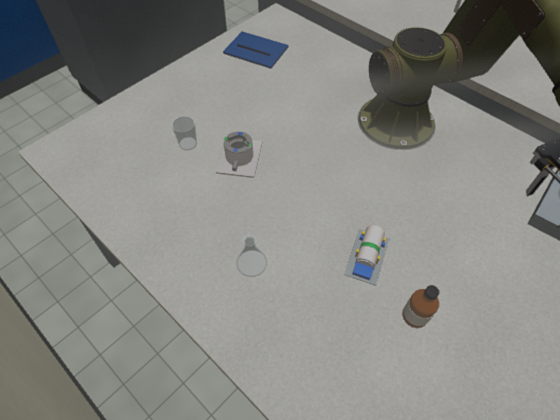

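View pics/side0.png

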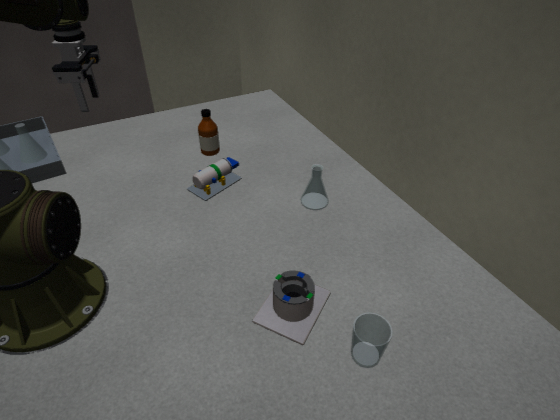

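View pics/wrist0.png

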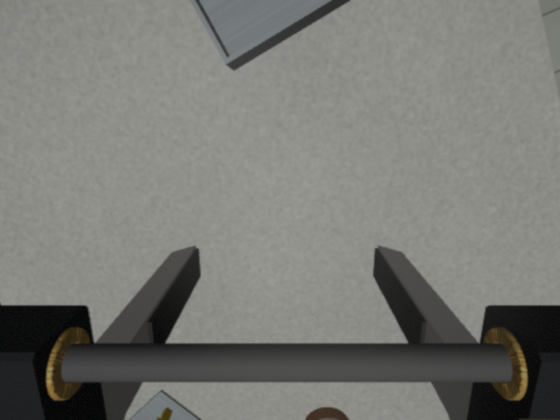

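The scene view shows the cartridge at about (370,250), the mount at (238,150), the bottle at (422,308), the flask at (250,258) and the beaker at (186,133). In the side view the cartridge is at (214,175) and the mount at (294,295). I'll zoom in and measure.

```bash
cat > h.py <<'E'
import numpy as np,cv2
def RT(c): return cv2.Rodrigues(np.array(c["rvec"],float))[0],np.array(c["tvec"],float).ravel()
def ray(c,uv):
    R,t=RT(c);d=R.T@np.linalg.solve(np.array(c["intrinsics"]),[uv[0],uv[1],1.]);return -R.T@t,d/np.linalg.norm(d)
def onz(c,uv,z):
    o,d=ray(c,uv);return o+d*(z-o[2])/d[2]
def tri(cs,uvs):
    A=np.zeros((3,3));b=np.zeros(3);L=[ray(c,u) for c,u in zip(cs,uvs)]
    for o,d in L: P=np.eye(3)-np.outer(d,d);A+=P;b+=P@o
    p=np.linalg.solve(A,b);return p,[float(np.linalg.norm((np.eye(3)-np.outer(d,d))@(p-o))) for o,d in L]
def proj(c,p): return cv2.projectPoints(np.atleast_2d(np.array(p,float)),np.array(c["rvec"],float),np.array(c["tvec"],float),np.array(c["intrinsics"],float),None)[0][:,0]
def blobs(c,col,box=None,amin=4):
    hsv=cv2.cvtColor(c["color"],cv2.COLOR_RGB2HSV)
    lo,hi=dict(blue=((105,130,60),(130,255,255)),green=((45,110,50),(85,255,255)),yellow=((18,130,80),(35,255,255)))[col]
    m=cv2.inRange(hsv,lo,hi)
    n,l,s,ce=cv2.connectedComponentsWithStats(m)
    return [(s[i,4],ce[i].round(2),s[i,:4]) for i in range(1,n) if s[i,4]>=amin and (box is None or (box[0]<ce[i][0]<box[2] and box[1]<ce[i][1]<box[3]))]
E
python3 - <<'E'
import pickle,cv2
from h import *
d=pickle.load(open("d0.pkl","rb"))
B={"scene":[(200,110,290,200),(330,210,450,340)],"side":[(240,255,400,370),(180,100,260,205)]}
ims=[]
for n in B:
    for i,b in enumerate(B[n]):
        cr=d[n]["color"][b[1]:b[3],b[0]:b[2],::-1];im=cv2.resize(cr,(400,300),interpolation=cv2.INTER_CUBIC);ims.append(im)
        for col in("blue","green","yellow"):
            for x in blobs(d[n],col,b): print(n,i,col,x[0],x[1],x[2])
cv2.imwrite("pics/z0.png",np.vstack([np.hstack(ims[:2]),np.hstack(ims[2:])]))
for nm,n,uv,z in [("bottle","scene",(417,318),0),("flask","scene",(252,263),0),("beaker","scene",(188,143),0),("bottle","side",(210,152),0),("flask","side",(315,202),0),("beaker","side",(366,353),0),("mount","scene",(238,140),.072),("mount","side",(294,281),.072)]:
    print(nm,n,onz(d[n],uv,z).round(3))
E
```

```text
scene 0 blue 7 [239.43 133.14] [238 132   4   3]
scene 0 green 5 [225.4 137.8] [225 137   2   3]
scene 1 blue 6 [361.  236.5] [360 236   3   2]
scene 1 blue 6 [383.  243.5] [382 243   3   2]
scene 1 blue 191 [362.6  269.93] [353 263  20  15]
scene 1 green 50 [370.78 244.88] [362 242  17   9]
scene 1 yellow 8 [363.12 232.12] [362 231   3   3]
scene 1 yellow 5 [383.6 239.2] [383 238   2   3]
scene 1 yellow 8 [357.12 250.12] [356 249   3   3]
scene 1 yellow 7 [378.43 257.29] [378 256   2   4]
side 0 blue 31 [300.48 274.35] [297 272   8   6]
side 0 blue 37 [285.97 297.57] [282 295   9   6]
side 0 green 24 [278.12 276.54] [275 274   7   6]
side 0 green 28 [309.32 295.29] [306 292   7   7]
side 1 blue 50 [231.72 161.1 ] [227 157  11   9]
side 1 blue 8 [213.5 178.5] [212 178   4   2]
side 1 green 43 [215.58 168.28] [210 164  11  10]
side 1 yellow 10 [222.8 177.4] [221 176   4   4]
side 1 yellow 11 [207.64 186.27] [206 185   4   4]
bottle scene [0.535 0.435 0.   ]
flask scene [0.709 0.034 0.   ]
beaker scene [ 0.547 -0.428  0.   ]
bottle side [0.532 0.419 0.   ]
flask side [0.711 0.027 0.   ]
beaker side [ 0.553 -0.427  0.   ]
mount scene [ 0.47  -0.266  0.072]
mount side [ 0.483 -0.252  0.072]
```

View pics/z0.png

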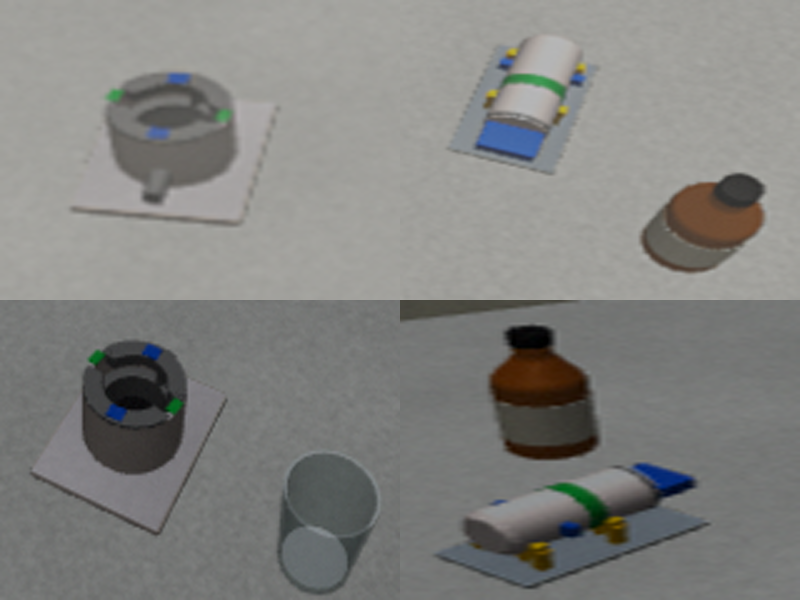

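```bash
python3 - <<'E'
import pickle
from h import *
d=pickle.load(open("d0.pkl","rb"));s,e=d["scene"],d["side"]
# mount: marks on rim
b1,b2=onz(e,(300.48,274.35),.071),onz(e,(285.97,297.57),.071)
g1,g2=onz(e,(278.12,276.54),.071),onz(e,(309.32,295.29),.071)
print("mount side",((b1+b2)/2).round(4),((g1+g2)/2).round(4),[np.degrees(np.arctan2(*(q-p)[1::-1])).round(1) for p,q in((b1,b2),(g1,g2))],np.linalg.norm(b1-b2),np.linalg.norm(g1-g2))
hsv=cv2.cvtColor(s["color"],cv2.COLOR_RGB2HSV)
for lo,hi,n in(((100,80,40),(135,255,255),"b"),((40,60,40),(90,255,255),"g")):
    m=cv2.inRange(hsv,lo,hi)[120:170,215:265];k,l,st,ce=cv2.connectedComponentsWithStats(m)
    for i in range(1,k): p=ce[i]+[215,120];print(n,st[i,4],p.round(2),onz(s,p,.072).round(4))
# cartridge
for nm,u,v in[("bar",(362.6,269.93),(231.72,161.1)),("band",(370.78,244.88),(215.58,168.28))]:
    p,r=tri([s,e],[u,v]);print(nm,p.round(4),np.round(r,4),onz(s,u,.05).round(4),onz(e,v,.05).round(4))
l1,l2=onz(s,(361,236.5),.042),onz(s,(383,243.5),.042);print("lugs",l1,l2,(l1+l2)/2,np.linalg.norm(l1-l2))
y=[onz(s,p,.04) for p in((363.12,232.12),(383.6,239.2),(357.12,250.12),(378.43,257.29))]
print("saddles",((y[0]+y[1])/2).round(4),((y[2]+y[3])/2).round(4))
E
```

```text
mount side [ 0.4762 -0.2617  0.071 ] [ 0.476  -0.2618  0.071 ] [np.float64(-145.0), np.float64(-64.9)] 0.06915860921812479 0.08041458668838929
b 14 [239.86 132.93] [ 0.4455 -0.2837  0.072 ]
b 13 [235.23 149.31] [ 0.5018 -0.2445  0.072 ]
g 10 [225.5 138. ] [ 0.4905 -0.2998  0.072 ]
g 10 [249.8 144.1] [ 0.4571 -0.2282  0.072 ]
bar [0.5496 0.2668 0.0486] [0.0026 0.0026] [0.5478 0.2682 0.05  ] [0.5505 0.2622 0.05  ]
band [0.4855 0.2395 0.0592] [0.0049 0.0049] [0.4751 0.2395 0.05  ] [0.4925 0.2477 0.05  ]
lugs [0.46758949 0.20363272 0.042     ] [0.44482284 0.25845151 0.042     ] [0.45620617 0.23104212 0.042     ] 0.059358409418530746
saddles [0.4416 0.2252 0.04  ] [0.496  0.2474 0.04  ]
```

```bash
cat >> h.py <<'E'
from scipy.spatial.transform import Rotation as Ro
def rpy(r): return Ro.from_euler('xyz',r)
def plan(pos,R1,o=None):
    if o is None:
        from station import get_obs; o=get_obs()
    R0=rpy(o["eef_rot"]);rv=(R0.inv()*R1).as_rotvec();sh=R0.inv().apply(np.array(pos)-o["ee_pos"])
    print("t",round(o["time_s"],2),"deg",np.degrees(rv).round(2),"mm",(sh*1e3).round(1));print("ROW",(rv/(np.pi/2)).round(4).tolist(),(sh/.5).round(4).tolist())
def down(yawdeg): return Ro.from_euler('xyz',[np.pi,0,np.radians(yawdeg)])
E
python3 - <<'E'
from h import *
plan([.5115,.254,.205],down(22.4))
plan([.5115,.254,.12],down(22.4))
E
```

```text
t 0.15 deg [-3.0000e-02  6.0000e-02  1.3447e+02] mm [-3.706e+02 -1.153e+02  1.000e-01]
ROW [-0.0003, 0.0006, 1.4941] [-0.7412, -0.2306, 0.0002]
t 0.15 deg [-3.0000e-02  6.0000e-02  1.3447e+02] mm [-370.6 -115.2   85.1]
ROW [-0.0003, 0.0006, 1.4941] [-0.7412, -0.2304, 0.1702]
```

Request:
{"api": "servo_tool", "payload": {"moves": [[[0,0,0.9,-0.741,-0.231,0,0],[0,0,0.9,-0.741,-0.231,0,0],[0,0,0.9,-0.741,-0.231,0,0],[0,0,0.9,-0.741,-0.231,0,0],[0,0,0.9,-0.741,-0.231,0,0],[0,0,0.9,-0.741,-0.231,0,0],[0,0,0.9,-0.741,-0.231,0,0],[0,0,0.9,-0.741,-0.231,0,0],[0,0,0.9,-0.741,-0.231,0,0],[0,0,0.9,-0.741,-0.231,0,0],[0,0,0.9,-0.741,-0.231,0,0],[0,0,0.9,-0.741,-0.231,0,0]]]}}

```text
time_s: 1.15
ee_pos: [0.512, 0.2527, 0.2045]
eef_rot: [-3.141, 0.001, 1.314]
force: [-0.4, 1.2, -1.4]
grip_width: 0.0941
```

```bash
python3 - <<'E'
from h import *
from station import get_obs
o=get_obs();print(o["qpos"].round(4),o["ee_pos"].round(4),o["eef_rot"].round(4))
plan([.5115,.254,.205],down(22.4))
E
```

```text
[ 3.9460e-01  3.4840e-01  1.4592e+00 -6.0000e-04  1.3356e+00  6.5110e-01] [0.512  0.2527 0.2045] [-3.1407e+00  1.4000e-03  1.3145e+00]
t 1.15 deg [-1.000e-02  1.000e-01  5.291e+01] mm [ 1.1 -0.8 -0.5]
ROW [-0.0001, 0.0011, 0.5879] [0.0022, -0.0016, -0.0009]
```

Request:
{"api": "servo_tool", "payload": {"moves": [[[0,0,0.588,0.002,-0.002,0,0],[0,0,0.588,0.002,-0.002,0,0],[0,0,0.588,0.002,-0.002,0,0],[0,0,0.588,0.002,-0.002,0,0],[0,0,0.588,0.002,-0.002,0,0],[0,0,0.588,0.002,-0.002,0,0],[0,0,0.588,0.002,-0.002,0,0],[0,0,0.588,0.002,-0.002,0,0],[0,0,0.588,0.002,-0.002,0,0],[0,0,0.588,0.002,-0.002,0,0]]]}}

```text
time_s: 1.98
ee_pos: [0.5112, 0.2539, 0.2044]
eef_rot: [3.141, 0.002, 0.393]
force: [0.3, 0.6, -0.5]
grip_width: 0.0939
```

```bash
python3 - <<'E'
from h import *
from station import *
import pickle
o=get_obs();c=camera("wrist");pickle.dump((o,c),open("w1.pkl","wb"));cv2.imwrite("pics/w1.png",c["color"][:,:,::-1])
print(o["ee_pos"],o["eef_rot"])
for col in("blue","green","yellow"):
    for b in blobs(c,col,amin=20): print(col,b[0],b[1],b[2])
a=np.radians(22.4);ax=np.array([np.cos(a),np.sin(a),0]);lug=np.array([.456,.231,.042])
for k in(-40,0,60,78,110): print(k,proj(c,lug+ax*k/1e3))
E
```

```text
[0.51121496 0.25389845 0.20435586] [3.14106390e+00 1.96296408e-03 3.93131886e-01]
blue 1564 [287.03 156.82] [264 140  48  34]
blue 50 [257.5  250.36] [254 247   8   7]
blue 48 [315.5 250.5] [312 248   8   6]
green 498 [286.66 230.54] [265 223  45  15]
yellow 169 [ 52.28 358.9 ] [ 46 344  14  32]
yellow 315 [520.06 373.73] [509 344  19  57]
yellow 139 [ 53.02 392.21] [ 46 377  19  24]
-40 [[285.60159978 286.12269942]]
0 [[285.6653251  250.75976182]]
60 [[285.76831736 193.60651185]]
78 [[285.80110825 175.40994331]]
110 [[285.8617519  141.75710618]]
```

View pics/w1.png

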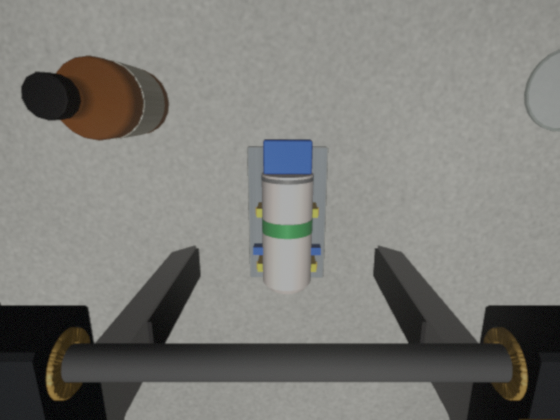

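Request:
{"api": "servo_tool", "payload": {"moves": [[[0,-0.001,0.001,0.001,0.001,0.08,0],[0,-0.001,0.001,0.001,0.001,0.15,0],[0,-0.001,0.001,0.001,0.001,0.22,0],[0,-0.001,0.001,0.001,0.001,0.28,0],[0,-0.001,0.001,0.001,0.001,0.33,0],[0,-0.001,0.001,0.001,0.001,0.355,0],[0,-0.001,0.001,0.001,0.001,0.363,0],[0,-0.001,0.001,0.001,0.001,0.363,0],[0,-0.001,0.001,0.001,0.001,0.363,0]]]}}

```text
time_s: 2.78
ee_pos: [0.5124, 0.2537, 0.0243]
eef_rot: [3.141, 0.002, 0.392]
force: [0.2, 0.2, 0.2]
grip_width: 0.0938
```

```bash
python3 - <<'E'
from h import *
from station import *
import pickle
o=get_obs();c=camera("wrist");cv2.imwrite("pics/w2.png",c["color"][:,:,::-1])
print(o["ee_pos"],o["eef_rot"],o["force"])
E
```

```text
[0.51235772 0.25374016 0.02429921] [3.14109182e+00 1.56139581e-03 3.92325372e-01] [0.22671317 0.17193235 0.16941622]
```

View pics/w2.png

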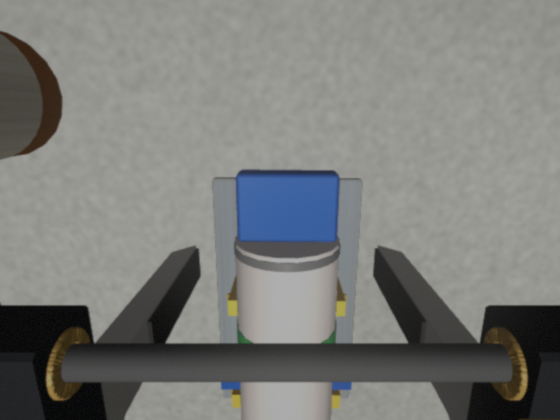

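The cartridge is centred between the fingers, with the free end section between the pads (fingertips near (195,250) and (380,250)). Next I close.

Request:
{"api": "servo_tool", "payload": {"moves": [[[0,0,0,0,0,0,1],[0,0,0,0,0,0,1],[0,0,0,0,0,0,1],[0,0,0,0,0,0,1],[0,0,0,0,0,0,1],[0,0,0,0,0,0,1]]], "squeeze": 40}}

```text
time_s: 3.33
ee_pos: [0.5124, 0.2538, 0.0246]
eef_rot: [3.141, 0.001, 0.392]
force: [0.0, -0.3, 0.4]
grip_width: 0.0575
```

Request:
{"api": "servo_tool", "payload": {"moves": [[[0,0,0,0,0,0,1],[0,0,0,0,0,0,1],[0,0,0,0,0,0,1],[0,0,0,0,0,0,1]]]}}

```text
time_s: 3.67
ee_pos: [0.5124, 0.2537, 0.0246]
eef_rot: [3.141, 0.001, 0.392]
force: [-0.5, -0.2, 0.1]
grip_width: 0.0489
```

Request:
{"api": "servo_tool", "payload": {"moves": [[[0,0,0,0,0,-0.02,1],[0,0,0,0,0,-0.06,1],[0,0,0,0,0,-0.12,1],[0,0,0,0,0,-0.19,1],[0,0,0,0,0,-0.26,1],[0,0,0,0,0,-0.33,1],[0,0,0,0,0,-0.4,1],[0,0,0,0,0,-0.46,1],[0,0,0,0,0,-0.5,1],[0,0,0,0,0,-0.52,1],[0,0,0,0,0,-0.52,1]]], "squeeze": 60}}

```text
time_s: 4.58
ee_pos: [0.5129, 0.2541, 0.2867]
eef_rot: [3.141, -0.002, 0.392]
force: [-0.3, 0.7, -3.8]
grip_width: 0.0485
```

```bash
python3 - <<'E'
from h import *
from station import *
o=get_obs();c=camera("side");cv2.imwrite("pics/s3.png",c["color"][:,:,::-1])
print(o["qpos"].round(3),o["force"])
plan([.27,-.30,.29],down(25))
E
```

```text
[ 3.960e-01  3.030e-01  1.330e+00 -1.000e-03  1.506e+00  1.575e+00] [-0.31070579  0.69585424 -3.80450022]
t 4.63 deg [ 0.03  0.04 -2.52] mm [-435.9  419.1   -4.9]
ROW [0.0004, 0.0004, -0.028] [-0.8719, 0.8383, -0.0098]
```

View pics/s3.png

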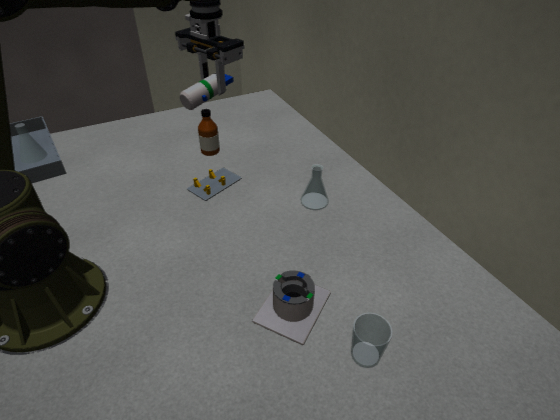

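The cartridge is lifted clear, at (205,90) in the side view, and the cradle is empty. Now I move toward the mount side.

Request:
{"api": "servo_tool", "payload": {"moves": [[[0,0,-0.028,-0.04,0.038,-0.04,1],[0,0,-0.028,-0.09,0.087,-0.04,1],[0,0,-0.028,-0.148,0.142,-0.04,1],[0,0,-0.028,-0.207,0.199,-0.04,1],[0,0,-0.028,-0.265,0.255,-0.04,1],[0,0,-0.028,-0.323,0.311,-0.04,1],[0,0,-0.028,-0.381,0.366,-0.04,1],[0,0,-0.028,-0.439,0.422,-0.04,1],[0,0,-0.028,-0.497,0.478,-0.04,1],[0,0,-0.028,-0.555,0.534,-0.04,1],[0,0,-0.028,-0.613,0.59,-0.04,1],[0,0,-0.028,-0.66,0.635,-0.04,1]]]}}

```text
time_s: 5.63
ee_pos: [0.3272, -0.1671, 0.3033]
eef_rot: [-3.14, 0.002, 0.436]
force: [0.6, 0.2, -3.0]
grip_width: 0.049
```

```bash
python3 - <<'E'
from h import *
from station import *
o=get_obs()
print(o["qpos"].round(3),o["force"],o["ee_pos"])
plan([.29,-.34,.31],down(25))
E
```

```text
[-5.710e-01 -1.860e-01  1.809e+00 -1.000e-03  1.521e+00  5.640e-01] [ 0.62812852  0.17775645 -2.9969689 ] [ 0.32716701 -0.16712624  0.30332548]
t 5.63 deg [-0.09  0.13 -0.03] mm [-106.7  141.    -6.7]
ROW [-0.001, 0.0014, -0.0004] [-0.2133, 0.282, -0.0133]
```

Next the tilt begins: +45° about tool y over the move.

Request:
{"api": "servo_tool", "payload": {"moves": [[[0,0,0,-0.04,0.06,-0.02,1],[0,0,0,-0.09,0.12,-0.03,1],[0,0,0,-0.14,0.18,-0.05,1],[0,0.05,0,-0.18,0.24,-0.07,1],[0,0.11,0,-0.2,0.28,-0.08,1],[0,0.17,0,-0.19,0.29,-0.08,1],[0,0.23,0,-0.17,0.29,-0.08,1],[0,0.29,0,-0.15,0.29,-0.08,1],[0,0.35,0,-0.13,0.29,-0.08,1],[0,0.41,0,-0.11,0.29,-0.08,1],[0,0.45,0,-0.1,0.29,-0.08,1],[0,0.45,0,-0.1,0.29,-0.08,1]]]}}

```text
time_s: 6.63
ee_pos: [0.3426, -0.3194, 0.3402]
eef_rot: [-3.132, -0.708, 0.427]
force: [-0.6, 0.9, -4.2]
grip_width: 0.0488
```

```bash
python3 - <<'E'
from h import *
from station import *
o=get_obs()
print(o["qpos"].round(3),o["force"],o["ee_pos"])
a=np.radians(25)
Rt=Ro.from_matrix(np.array([[0,0,1],[np.sin(a),-np.cos(a),0],[np.cos(a),np.sin(a),0]]).T[:, [0,1,2]])
M=np.column_stack([[0,0,1],[np.sin(a),-np.cos(a),0],[np.cos(a),np.sin(a),0]]);print(np.linalg.det(M))
plan([.475+.0174*np.cos(a),-.263+.0174*np.sin(a),.30],Ro.from_matrix(M))
E
```

```text
[-1.219 -0.01   1.713  0.705  1.53  -0.144] [-0.61443079  0.85832673 -4.1813169 ] [ 0.34260828 -0.31935961  0.34023392]
0.9999999999999999
t 6.63 deg [-0.06 49.46 -0.47] mm [ 96.4   4.8 135.3]
ROW [-0.0006, 0.5495, -0.0052] [0.1928, 0.0096, 0.2707]
```

Request:
{"api": "servo_tool", "payload": {"moves": [[[0,0.06,0,0.02,0,0.03,1],[0,0.13,0,0.04,0,0.06,1],[0,0.2,0,0.06,0,0.1,1],[0,0.27,0,0.09,0,0.14,1],[0,0.34,0,0.12,0.01,0.18,1],[0,0.41,0,0.15,0.01,0.21,1],[0,0.48,-0.002,0.17,0.01,0.24,1],[0,0.53,-0.005,0.193,0.01,0.26,1],[0,0.55,-0.005,0.193,0.01,0.271,1],[0,0.55,-0.005,0.193,0.01,0.271,1],[0,0.55,-0.005,0.193,0.01,0.271,1],[0,0.55,-0.005,0.193,0.01,0.271,1]]]}}

```text
time_s: 7.63
ee_pos: [0.4909, -0.2557, 0.3]
eef_rot: [-2.884, -1.569, 0.18]
force: [0.2, 0.3, -2.5]
grip_width: 0.0491
```

```bash
python3 - <<'E'
from h import *
from station import *
import pickle
o=get_obs();ims=[]
print(o["qpos"].round(3),o["force"],o["ee_pos"],rpy(o["eef_rot"]).as_matrix().round(4))
B={"scene":(190,70,310,160),"side":(220,130,420,280)}
dd={}
for n in("scene","side"):
    c=camera(n);dd[n]=c;b=B[n];ims.append(cv2.resize(c["color"][b[1]:b[3],b[0]:b[2],::-1],(400,300),interpolation=cv2.INTER_CUBIC))
    for col in("blue","green"):
        for x in blobs(c,col): print(n,col,x[0],x[1],x[2])
    cv2.imwrite(f"pics/{n}4.png",c["color"][:,:,::-1])
pickle.dump(dd,open("d4.pkl","wb"));cv2.imwrite("pics/z4.png",np.hstack(ims))
E
```

```text
[-1.067  0.316  1.969  1.613  1.52  -0.715] [ 0.20395367  0.28112769 -2.52363929] [ 0.49094378 -0.25574161  0.3000422 ] [[ 1.700e-03  4.240e-01  9.057e-01]
 [ 3.000e-04 -9.057e-01  4.240e-01]
 [ 1.000e+00 -4.000e-04 -1.700e-03]]
scene blue 3364 [22.74 36.6 ] [ 0  0 60 81]
scene blue 36 [498.42   2.25] [492   0  13   6]
scene blue 61 [238.75  38.31] [233  32  11  12]
scene blue 61 [281.41  47.79] [277  43  10  12]
scene blue 5 [237.6  52.8] [237  52   2   3]
scene blue 59 [230.05  62.  ] [222  59  17   7]
scene blue 5 [221.4  95.8] [221  95   2   3]
scene blue 7 [242.   100.29] [241  99   3   3]
scene blue 8 [239.5 133. ] [238 132   4   3]
scene green 6 [225.5 138. ] [225 137   2   3]
side blue 178 [296.94 179.28] [284 172  27  15]
side blue 10 [283.1 217.1] [282 215   3   5]
side blue 34 [311.79 229.26] [308 226   8   7]
side blue 36 [286.06 297.61] [282 295   9   6]
side green 5 [287.  217.8] [285 216   5   4]
side green 23 [278.22 276.57] [275 274   7   6]
side green 30 [309.07 295.13] [306 292   7   7]
```

View pics/scene4.png

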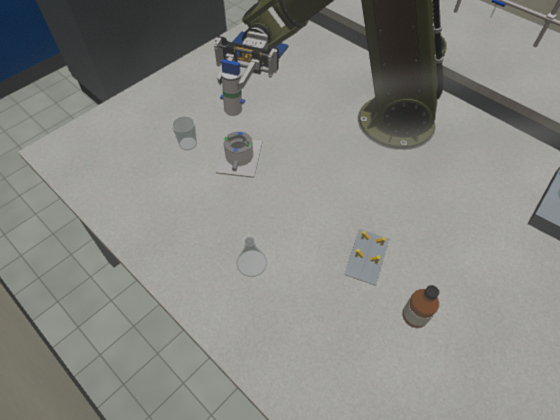

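View pics/side4.png

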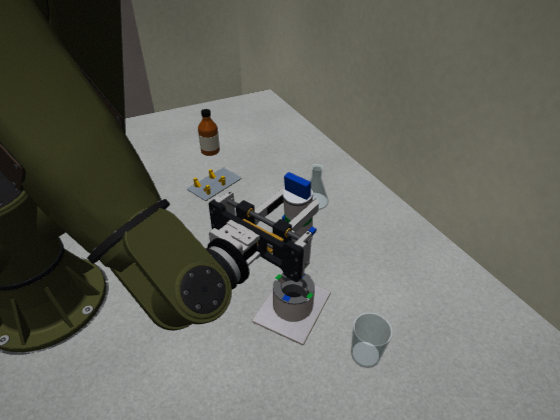

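```bash
python3 - <<'E'
from h import *
import pickle
from station import get_obs
o=get_obs();d=pickle.load(open("d4.pkl","rb"));R=rpy(o["eef_rot"]).as_matrix();tcp=o["ee_pos"]
def P(h,x=0,y=0): # h above foot, x along tool y, y along tool z
    return tcp+R@np.array([(h-100)/1e3,x/1e3,-.0174+y/1e3])
for n in d:
    c=d[n];hsv=cv2.cvtColor(c["color"],cv2.COLOR_RGB2HSV)
    print(n,"exp bar top",proj(c,[P(150,s*23,t*7) for s in(-1,1) for t in(-1,1)]).round(1).tolist())
    print(" exp lugs",proj(c,[P(40,-31),P(40,31)]).round(1).tolist()," foot",proj(c,P(0)).round(1)," footL/R h20",proj(c,P(20)).round(1))
    x0,y0,x1,y1=(210,55,262,125) if n=="scene" else (270,165,330,250)
    m=cv2.inRange(hsv[y0:y1,x0:x1],(105,90,35),(130,255,255));k,l,st,ce=cv2.connectedComponentsWithStats(m)
    for i in range(1,k): 
        if st[i,4]>3: print(" blue",st[i,4],(ce[i]+[x0,y0]).round(2),st[i,:4]+[x0,y0,0,0])
    b=(205,50,265,125) if n=="scene" else (250,160,340,272)
    im=c["color"].copy();
    cv2.imwrite(f"pics/{n}4z.png",cv2.resize(im[b[1]:b[3],b[0]:b[2],::-1],None,fx=6,fy=6 if n=="scene" else 5,interpolation=cv2.INTER_CUBIC))
E
```

```text
scene exp bar top [[238.8, 63.5], [236.8, 66.8], [221.8, 59.8], [219.6, 63.1]]
 exp lugs [[243.5, 100.2], [222.2, 95.3]]  foot [[234. 109.]]  footL/R h20 [[233.4 103.5]]
 blue 216 [230.24  66.38] [221  59  19  16]
 blue 6 [221.5  96. ] [221  95   2   3]
 blue 12 [242.   100.25] [240  99   5   4]
side exp bar top [[285.1, 174.0], [290.1, 170.2], [308.2, 184.3], [313.0, 180.2]]
 exp lugs [[282.8, 219.6], [310.6, 233.9]]  foot [[295.6 242.3]]  footL/R h20 [[296.  234.6]]
 blue 491 [297.2 185.1] [284 172  27  28]
 blue 16 [283.12 217.5 ] [282 215   3   6]
 blue 40 [312.02 229.72] [308 226   8   9]
```

View pics/scene4z.png

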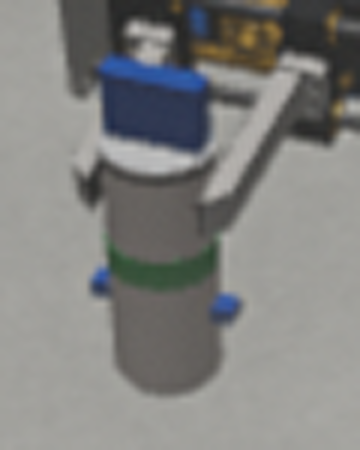

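View pics/side4z.png

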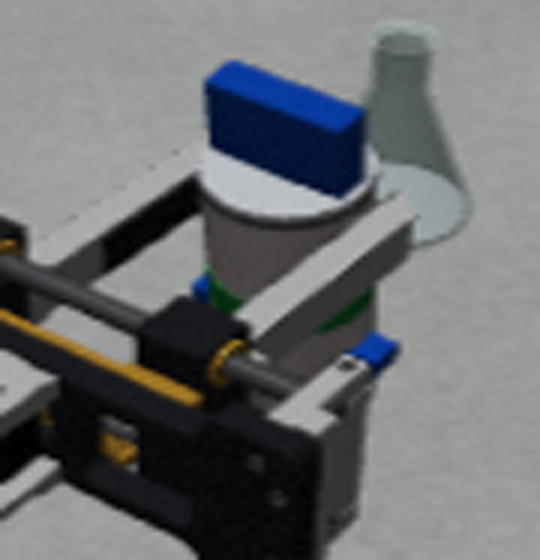

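The images show the cartridge sagged about the jaw axis, with the bar back and the foot forward. I'll fit that tilt from the bar corners and lugs.

```bash
python3 - <<'E'
from h import *
import pickle
from station import get_obs
from scipy.optimize import least_squares
o=get_obs();d=pickle.load(open("d4.pkl","rb"));R=rpy(o["eef_rot"]).as_matrix();tcp=o["ee_pos"]
def P(h,x,y,p):
    f,dz,dx=p;u=(h-100)/1e3+dx;v=y/1e3  # x_tool (up), z_tool
    return tcp+R@np.array([u*np.cos(f)+v*np.sin(f),x/1e3,-.0174+dz-u*np.sin(f)+v*np.cos(f)])
# f>0: bar goes -z
obs=[("scene",150,23,-7,(222.2,59.7)),("scene",150,-23,-7,(240,63.3)),("scene",150,-23,7,(239.2,66.2)),("scene",150,23,7,(221.7,62.5)),
("side",150,-23,-7,(284.2,176.4)),("side",150,-23,7,(289.2,172.4)),("side",150,23,7,(310.3,181.4)),("side",150,23,-7,(305.8,186)),
("side",40,31,0,(312.0,229.7)),("scene",40,-31,0,(242,100.25)),("scene",40,31,0,(221.3,96))]
F=lambda p:np.concatenate([(proj(d[n],P(h,x,y,p))[0]-uv) for n,h,x,y,uv in obs])
r=least_squares(F,[0.05,0,0],x_scale=[.1,.005,.005]);print(np.degrees(r.x[0]),r.x[1:]*1e3,np.sqrt(np.mean(r.fun**2)));print(r.fun.reshape(-1,2).round(1).tolist())
E
```

```text
6.26559201067322 [ 0.32913225 -0.12285921] 0.9401863859858407
[[0.4, -0.7], [-0.4, -0.7], [-1.7, -0.7], [-1.3, -0.7], [-1.0, -0.4], [-0.9, -1.0], [1.0, 0.2], [0.5, 0.4], [0.8, 2.0], [0.6, 1.6], [-0.1, 0.9]]
```

```bash
cat >> h.py <<'E'
A0=np.radians(25)
M0=np.column_stack([[0,0,1],[np.sin(A0),-np.cos(A0),0],[np.cos(A0),np.sin(A0),0]])
def held(gx,gy,gz,tilt,back=.0171,az=25):
    a=np.radians(az);M=np.column_stack([[0,0,1],[np.sin(a),-np.cos(a),0],[np.cos(a),np.sin(a),0]])
    R=Ro.from_matrix(M)*Ro.from_rotvec([0,np.radians(-tilt),0])
    return np.array([gx,gy,gz])+R.apply([0,0,back]),R
E
python3 - <<'E'
from h import *
plan(*held(.475,-.263,.20,7.5))
E
```

```text
t 7.73 deg [-0.04 -7.46  0.04] mm [-102.8   -0.4   -0.3]
ROW [-0.0004, -0.0829, 0.0005] [-0.2056, -0.0008, -0.0006]
```

Request:
{"api": "servo_tool", "payload": {"moves": [[[0,-0.02,0,-0.04,0,0,1],[0,-0.04,0,-0.09,0,0,1],[0,-0.06,0,-0.14,0,0,1],[0,-0.083,0,-0.18,0,0,1],[0,-0.083,0,-0.206,-0.001,-0.001,1],[0,-0.083,0,-0.206,-0.001,-0.001,1],[0,-0.083,0,-0.206,-0.001,-0.001,1],[0,-0.083,0,-0.206,-0.001,-0.001,1]]]}}

```text
time_s: 8.4
ee_pos: [0.4902, -0.2562, 0.1987]
eef_rot: [3.125, -1.44, 0.453]
force: [0.3, 0.2, -2.6]
grip_width: 0.0489
```

```bash
python3 - <<'E'
from h import *
from station import *
import pickle
o=get_obs();print(o["ee_pos"],o["force"])
dd={"o":o}
for n,b in(("scene",(200,80,280,180)),("side",(245,190,345,330))):
    c=camera(n);dd[n]=c;cv2.imwrite(f"pics/{n}5.png",cv2.resize(c["color"][b[1]:b[3],b[0]:b[2],::-1],None,fx=6 if n=="scene" else 4,fy=6 if n=="scene" else 4,interpolation=cv2.INTER_CUBIC))
    print(n,"axis of mount (x,y fixed) at z",[proj(c,[.475,-.263,z])[0].round(1).tolist() for z in(.072,.1,.14,.218,.25)])
pickle.dump(dd,open("d5.pkl","wb"))
E
```

```text
[ 0.49021619 -0.25623541  0.19866619] [ 0.31231476  0.23534976 -2.61675526]
scene axis of mount (x,y fixed) at z [[237.5, 141.4], [236.8, 134.8], [235.8, 125.0], [233.6, 104.2], [232.6, 95.1]]
side axis of mount (x,y fixed) at z [[293.3, 286.0], [293.7, 277.2], [294.4, 264.0], [295.8, 235.5], [296.5, 222.6]]
```

View pics/scene5.png

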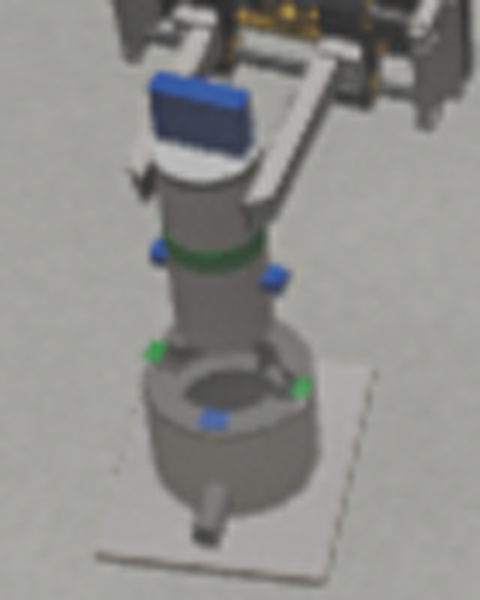

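View pics/side5.png

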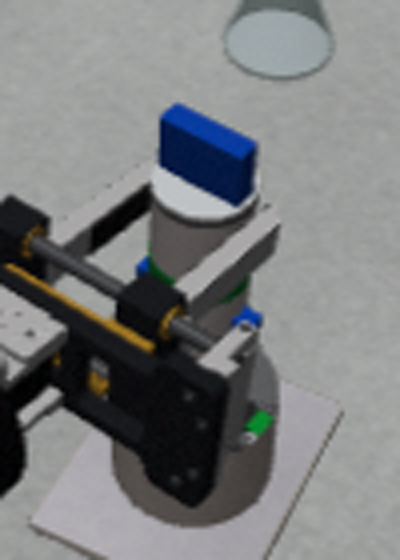

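```bash
cat > fit.py <<'E'
from h import *
import pickle,sys
from scipy.optimize import least_squares
def run(fn,back=-.0174,verb=1):
    d=pickle.load(open(fn,"rb"));o=d["o"];R=rpy(o["eef_rot"]).as_matrix();tcp=o["ee_pos"]
    # vertical reference frame at grasp axis point
    g=tcp+R@np.array([0,0,back]);Z=np.array([0,0,1.]);Y=R[:,1];X=np.cross(Y,Z)*-1
    X=R[:,2]-R[2,2]*Z;X/=np.linalg.norm(X)
    def P(h,x,y,p):
        f,dz,dy=p;u=(h-100)/1e3
        a=Z*np.cos(f)-X*np.sin(f);b=X*np.cos(f)+Z*np.sin(f)
        return g+X*dz+Y*(dy+x/1e3)+a*u+b*y/1e3
    bar=[(h,x,y) for h in(118,150) for x in(-23,23) for y in(-7,7)]
    lug=lambda s:[(h,s*x,y) for h in(36,44) for x in(25,34) for y in(-6,6)]
    def hc(c,pts,p):
        q=proj(c,[P(*k,p) for k in pts]).astype(np.float32);m=cv2.moments(cv2.convexHull(q));return np.array([m["m10"]/m["m00"],m["m01"]/m["m00"]]),m["m00"]
    obs=[]
    for n in("scene","side"):
        c=d[n];hsv=cv2.cvtColor(c["color"],cv2.COLOR_RGB2HSV);m=cv2.inRange(hsv,(105,90,35),(130,255,255));k,l,st,ce=cv2.connectedComponentsWithStats(m)
        for nm,pts in(("bar",bar),("l+",lug(1)),("l-",lug(-1))):
            e,ar=hc(c,pts,[0,0,0]);i=[i for i in range(1,k) if np.linalg.norm(ce[i]-e)<8 and st[i,4]>.4*ar and st[i,4]<1.6*ar]
            for i in i:
                if verb: print(n,nm,"obs",ce[i].round(2),st[i,4],"exp",e.round(2),round(ar,1))
                if nm=="bar" or st[i,4]>.6*ar: obs.append((n,pts,ce[i]))
    F=lambda p:np.concatenate([hc(d[n],pts,p)[0]-uv for n,pts,uv in obs])
    r=least_squares(F,[0,0,0],x_scale=[.1,.005,.005]);print("tilt deg (bar toward -z tool +)",np.degrees(r.x[0]).round(2),"dz,dy mm",(r.x[1:]*1e3).round(2),"rms",np.sqrt(np.mean(r.fun**2)).round(2));print(r.fun.reshape(-1,2).round(1).tolist())
if __name__=="__main__": run(sys.argv[1])
E
python3 - <<'E'
import pickle
from fit import *
run("d5.pkl")
from station import get_obs
# d4 pose
d=pickle.load(open("d4.pkl","rb"));o=dict(get_obs());o["ee_pos"]=np.array([0.49094378,-0.25574161,0.3000422]);M=np.array([[1.7e-3,.424,.9057],[3e-4,-.9057,.424],[1,-4e-4,-1.7e-3]]);o["eef_rot"]=Ro.from_matrix(M).as_euler('xyz');d["o"]=o;pickle.dump(d,open("d4b.pkl","wb"));run("d4b.pkl")
E
```

```text
scene l- obs [245.21 125.64] 14 exp [245.26 126.92] 18.5
side bar obs [296.25 227.99] 405 exp [296.26 229.  ] 459.2
side l+ obs [306.21 268.83] 24 exp [306.68 270.92] 41.7
tilt deg (bar toward -z tool +) 0.0 dz,dy mm [0. 0.] rms 0.81
[[0.0, 1.3], [0.0, 1.0]]
scene bar obs [230.24  66.38] 216 exp [229.81  68.79] 265.1
scene l- obs [242.   100.25] 12 exp [243.04 100.31] 21.4
side bar obs [297.2 185.1] 491 exp [298.7  185.06] 570.0
side l+ obs [312.02 229.72] 40 exp [309.89 233.68] 49.2
tilt deg (bar toward -z tool +) 0.3 dz,dy mm [ 2.49 -1.66] rms 2.01
[[-0.2, 3.1], [1.5, -1.1], [-2.0, 2.7]]
```

```bash
sed -i 's/r=least_squares(F,\[0,0,0\],x_scale=\[.1,.005,.005\])/S=np.array([.1,.005,.005]);r=least_squares(lambda q:F(q*S),[0.1,.1,.1],diff_step=.05,method="lm");r.x=r.x*S/; s/(105,90,35)/(105,80,20)/; s/>.6\*ar/>.55*ar/' fit.py; python3 fit.py d5.pkl; python3 fit.py d4b.pkl
```

```text
scene l+ obs [226.  121.5] 8 exp [226.3  122.27] 18.6
scene l- obs [245.21 125.64] 14 exp [245.26 126.92] 18.5
side bar obs [296.29 228.08] 410 exp [296.26 229.  ] 459.2
side l+ obs [306.56 268.89] 27 exp [306.68 270.92] 41.7
tilt deg (bar toward -z tool +) -0.31 dz,dy mm [ 1.91 -1.48] rms 0.88
[[0.3, 1.8], [-0.0, -0.0], [-0.0, 1.2]]
scene bar obs [230.26  66.42] 219 exp [229.81  68.79] 265.1
scene l- obs [242.  100.5] 14 exp [243.04 100.31] 21.4
side bar obs [297.17 185.15] 497 exp [298.7  185.06] 570.0
side l+ obs [311.98 229.66] 41 exp [309.89 233.68] 49.2
tilt deg (bar toward -z tool +) 7.29 dz,dy mm [ 0.36 -0.67] rms 0.99
[[0.4, 1.6], [0.2, 1.6], [-0.2, 1.0], [0.1, 1.2]]
```

```bash
sed -i 's/f,dz,dy=p;u=(h-100)\/1e3/f,dz,dy,dh=p;u=(h-100)\/1e3+dh/; s/\[0,0,0\]/[0,0,0,0]/; s/S=np.array(\[.1,.005,.005\])/S=np.array([.1,.005,.005,.005])/; s/\[0.1,.1,.1\]/[.1,.1,.1,.1]/; s/np.linalg.norm(ce\[i\]-e)<8 and st\[i,4\]>.4/np.linalg.norm(ce[i]-e)<8 and st[i,4]>.3/' fit.py; python3 fit.py d5.pkl; python3 fit.py d4b.pkl
python3 - <<'E'
import pickle,cv2
d=pickle.load(open("d5.pkl","rb"));h=cv2.cvtColor(d["scene"]["color"],cv2.COLOR_RGB2HSV)
print(h[90:108:2,222:246:3].tolist())
E
```

```text
scene bar obs [232.01  95.21] 75 exp [233.08  99.2 ] 220.9
scene l+ obs [226.  121.5] 8 exp [226.3  122.27] 18.6
scene l- obs [245.21 125.64] 14 exp [245.26 126.92] 18.5
side bar obs [296.29 228.08] 410 exp [296.26 229.  ] 459.2
side l+ obs [306.56 268.89] 27 exp [306.68 270.92] 41.7
side l- obs [280.17 256.42] 12 exp [282.41 257.13] 39.4
tilt deg (bar toward -z tool +) 1.98 dz,dy mm [-2.79  1.7   7.07] rms 0.66
[[0.9, 0.8], [-0.5, -0.9], [-0.5, -0.3], [0.8, 0.3]]
scene bar obs [230.26  66.42] 219 exp [229.81  68.79] 265.1
scene l+ obs [221.25  96.25] 8 exp [222.79  95.65] 21.5
scene l- obs [242.  100.5] 14 exp [243.04 100.31] 21.4
side bar obs [297.17 185.15] 497 exp [298.7  185.06] 570.0
side l+ obs [311.98 229.66] 41 exp [309.89 233.68] 49.2
side l- obs [283.12 217.5 ] 16 exp [283.39 220.03] 46.2
tilt deg (bar toward -z tool +) 7.3 dz,dy mm [-0.53  0.22  3.84] rms 0.19
[[0.1, -0.1], [-0.0, 0.1], [-0.2, -0.3], [0.2, 0.3]]
[[[23, 9, 120], [26, 11, 164], [23, 14, 168], [19, 11, 179], [8, 12, 82], [17, 31, 57], [30, 7, 109], [0, 4, 71]], [[25, 10, 161], [114, 33, 155], [111, 120, 162]
[... 235 characters left out ...]
, [115, 74, 83], [112, 127, 114], [111, 153, 153], [110, 162, 161], [111, 159, 148], [26, 11, 164]], [[25, 9, 163], [112, 53, 91], [113, 75, 82], [113, 76, 81], [116, 64, 80], [115, 76, 84], [113, 84, 85], [24, 8, 163]], [[30, 8, 163], [110, 32, 121], [112, 77, 83], [113, 73, 84], [111, 74, 83], [114, 73, 84], [113, 70, 80], [24, 8, 163]], [[24, 8, 165], [120, 3, 149], [114, 76, 81], [113, 78, 82], [113, 74, 83], [111, 72, 85], [113, 69, 81], [30, 8, 165]], [[18, 7, 173], [0, 1, 182], [120, 3, 168], [111, 19, 133], [112, 63, 89], [112, 71, 79], [113, 71, 83], [30, 5, 150]], [[13, 10, 178], [0, 2, 154], [120, 1, 185], [90, 1, 185], [150, 1, 186], [113, 6, 165], [107, 13, 138], [15, 13, 119]]]
```

```bash
sed -i 's/(105,80,20)/(105,55,20)/' fit.py; python3 fit.py d5.pkl; python3 fit.py d4b.pkl|tail -2
```

```text
scene bar obs [232.87  98.12] 173 exp [233.08  99.2 ] 220.9
scene l+ obs [225.89 121.33] 9 exp [226.3  122.27] 18.6
scene l- obs [245.   125.62] 16 exp [245.26 126.92] 18.5
side bar obs [296.37 227.93] 424 exp [296.26 229.  ] 459.2
side l+ obs [306.52 268.79] 29 exp [306.68 270.92] 41.7
side l- obs [280.15 256.62] 13 exp [282.41 257.13] 39.4
tilt deg (bar toward -z tool +) 0.55 dz,dy mm [-0.15 -0.    4.23] rms 0.34
[[0.2, -0.3], [0.1, 0.3], [-0.2, -0.5], [0.4, 0.6]]
tilt deg (bar toward -z tool +) 7.25 dz,dy mm [-0.44  0.36  3.79] rms 0.13
[[0.1, -0.1], [-0.1, 0.1], [-0.1, -0.2], [0.1, 0.2]]
```

```bash
python3 - <<'E'
from h import *
for z in(.165,.143,.128,.122): plan(*held(.4752,-.263,z,7.9,back=.0174))
E
```

```text
t 8.5 deg [-0.01 -0.4   0.14] mm [-35.6  -0.2   5.4]
ROW [-0.0002, -0.0045, 0.0015] [-0.0712, -0.0004, 0.0108]
t 8.5 deg [-0.01 -0.4   0.14] mm [-57.4  -0.2   8.3]
ROW [-0.0002, -0.0045, 0.0015] [-0.1148, -0.0005, 0.0165]
t 8.5 deg [-0.01 -0.4   0.14] mm [-72.3  -0.3  10.2]
ROW [-0.0002, -0.0045, 0.0015] [-0.1445, -0.0005, 0.0205]
t 8.5 deg [-0.01 -0.4   0.14] mm [-78.2  -0.3  11. ]
ROW [-0.0002, -0.0045, 0.0015] [-0.1564, -0.0006, 0.022]
```

Request:
{"api": "servo_tool", "payload": {"moves": [[[0,-0.004,0.001,-0.03,0,0.005,1],[0,-0.004,0.001,-0.06,0,0.009,1],[0,-0.004,0.001,-0.075,0,0.011,1],[0,-0.004,0.001,-0.085,0,0.0125,1],[0,-0.004,0.001,-0.095,0,0.014,1],[0,-0.004,0.001,-0.105,0,0.015,1],[0,-0.004,0.001,-0.115,0,0.0165,1],[0,-0.004,0.001,-0.115,0,0.0165,1]]]}}

```text
time_s: 9.17
ee_pos: [0.4908, -0.2559, 0.1399]
eef_rot: [3.141, -1.433, 0.437]
force: [-0.7, 0.0, -2.4]
grip_width: 0.049
```

```bash
python3 - <<'E'
from h import *
from station import *
o=get_obs();print(o["force"].round(1),o["moment"].round(2))
for z in(.128,.122): plan(*held(.4752,-.263,z,7.9,back=.0174))
ims=[]
for n,b in(("scene",(200,80,280,180)),("side",(245,190,345,330))):
    c=camera(n);ims.append(cv2.resize(c["color"][b[1]:b[3],b[0]:b[2],::-1],(400,500 if n=="scene" else 560),interpolation=cv2.INTER_CUBIC)[:500])
cv2.imwrite("pics/z6.png",np.hstack(ims))
E
```

```text
[-0.7  0.  -2.4] [-0.39  0.89  0.04]
t 9.17 deg [-0.02 -0.03  0.01] mm [-14.1  -0.2   2. ]
ROW [-0.0002, -0.0004, 0.0001] [-0.0283, -0.0003, 0.004]
t 9.17 deg [-0.02 -0.03  0.01] mm [-20.1  -0.2   2.8]
ROW [-0.0002, -0.0004, 0.0001] [-0.0401, -0.0003, 0.0056]
```

View pics/z6.png

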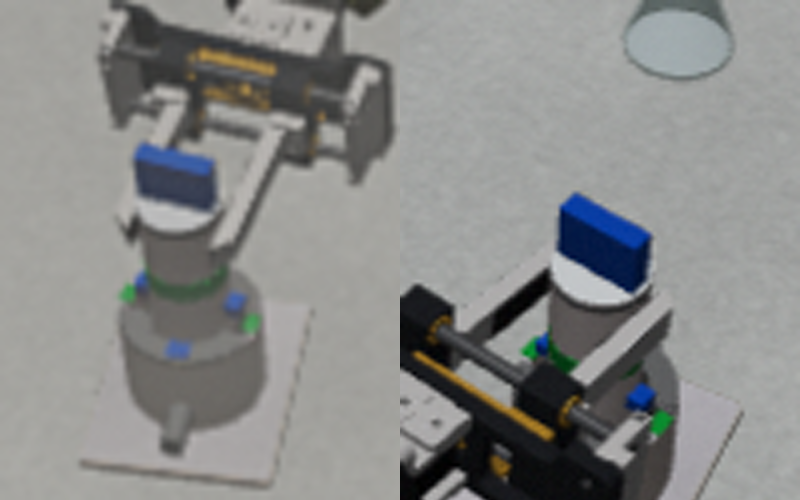

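The foot is inside the bore with no contact force, and the lugs sit right above the green slots. I'll continue down.

Request:
{"api": "servo_tool", "payload": {"moves": [[[0,0,0,-0.006,0,0.001,1],[0,0,0,-0.012,0,0.002,1],[0,0,0,-0.018,0,0.003,1],[0,0,0,-0.024,0,0.0035,1],[0,0,0,-0.028,0,0.004,1],[0,0,0,-0.028,0,0.004,1]]]}}

```text
time_s: 9.77
ee_pos: [0.491, -0.256, 0.1261]
eef_rot: [3.14, -1.434, 0.438]
force: [-0.1, -1.2, -2.8]
grip_width: 0.0487
```

Request:
{"api": "servo_tool", "payload": {"moves": [[[0,0,0,-0.005,0,0.001,1],[0,0,0,-0.01,0,0.0015,1],[0,0,0,-0.015,0,0.002,1],[0,0,0,-0.02,0,0.003,1],[0,0,0,-0.02,0,0.003,1]]]}}

```text
time_s: 10.18
ee_pos: [0.4911, -0.256, 0.1159]
eef_rot: [3.139, -1.435, 0.439]
force: [-1.4, -0.6, 6.2]
grip_width: 0.0489
```

```bash
python3 - <<'E'
from h import *
from station import *
import pickle
o=get_obs();print(o["force"].round(1),o["moment"].round(2));dd={"o":o}
ims=[]
for n,b in(("scene",(200,80,280,180)),("side",(245,190,345,330))):
    c=camera(n);dd[n]=c;ims.append(cv2.resize(c["color"][b[1]:b[3],b[0]:b[2],::-1],(400,500 if n=="scene" else 560),interpolation=cv2.INTER_CUBIC)[:500])
cv2.imwrite("pics/z7.png",np.hstack(ims));pickle.dump(dd,open("d7.pkl","wb"))
E
```

```text
[-1.4 -0.6  6.2] [ 0.19 -0.32  0.06]
```

View pics/z7.png

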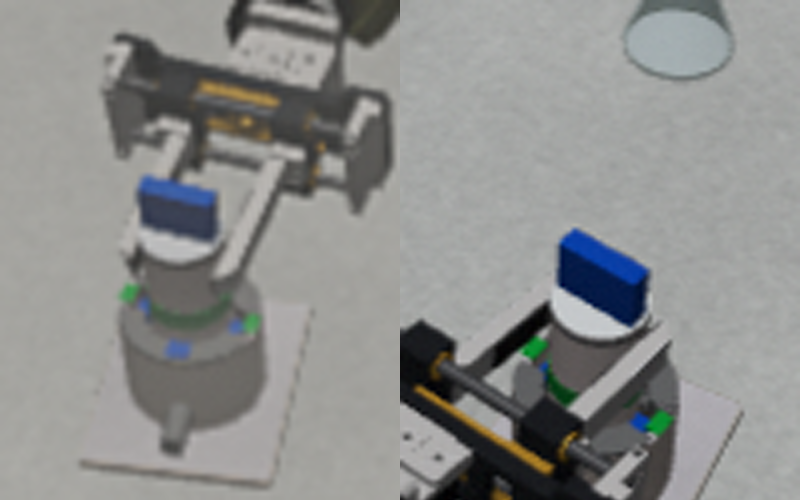

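Request:
{"api": "servo_tool", "payload": {"moves": [[[0,0,0,0.005,0,0,1],[0,0,0,0.01,0,-0.001,1],[0,0,0,0.012,0,-0.0015,1],[0,0,0,0.012,0,-0.0015,1],[0,0,0,0.012,0,-0.0015,0.3],[0,0,0,0.012,0,-0.0015,0.3],[0,0,0,0.012,0,-0.0015,0.1],[0,0,0,0.012,0,-0.0015,0.1],[0,0,0,0.012,0,-0.0015,0.1]]]}}

```text
time_s: 11.03
ee_pos: [0.4912, -0.256, 0.1221]
eef_rot: [3.14, -1.434, 0.439]
force: [0.8, 0.0, -0.0]
grip_width: 0.0788
```

Now I retreat backward, then up.

Request:
{"api": "servo_tool", "payload": {"moves": [[[0,0,0,0,0,-0.03,0.1],[0,0,0,0,0,-0.08,0.1],[0,0,0,0,0,-0.14,0.1],[0,0,0,0.02,0,-0.2,0.1],[0,0,0,0.08,0,-0.24,0.1],[0,0,0,0.15,0,-0.26,0.1],[0,0,0,0.22,0,-0.26,0.1],[0,0,0,0.29,0,-0.26,0.1],[0,0,0,0.36,0,-0.26,0.1],[0,0,0,0.42,0,-0.26,0.1],[0,0,0,0.44,0,-0.26,0.1]]]}}

```text
time_s: 11.95
ee_pos: [0.4019, -0.2975, 0.3617]
eef_rot: [3.099, -1.434, 0.479]
force: [-0.0, 0.2, 0.8]
grip_width: 0.0846
```

```bash
python3 - <<'E'
from h import *
from station import *
import pickle
o=get_obs();print(o["qpos"].round(3),o["ee_pos"]);dd={"o":o}
ims=[]
for n,b in(("scene",(200,80,280,180)),("side",(245,190,345,330))):
    c=camera(n);dd[n]=c;ims.append(cv2.resize(c["color"][b[1]:b[3],b[0]:b[2],::-1],(400,500 if n=="scene" else 560),interpolation=cv2.INTER_CUBIC)[:500])
cv2.imwrite("pics/z8.png",np.hstack(ims));pickle.dump(dd,open("d8.pkl","wb"))
for yaw in(25,205): plan([.475,-.263,.24],down(yaw))
E
```

```text
[-1.285  0.143  1.906  1.38   1.64  -0.502] [ 0.40189473 -0.29751078  0.36166672]
t 12.05 deg [  0.14 -82.15   0.17] mm [-106.6   -0.7   96.5]
ROW [0.0016, -0.9128, 0.0019] [-0.2133, -0.0013, 0.1931]
t 12.05 deg [ 118.17    0.2  -135.57] mm [-106.6   -0.7   96.5]
ROW [1.313, 0.0023, -1.5063] [-0.2133, -0.0013, 0.1931]
```

View pics/z8.png

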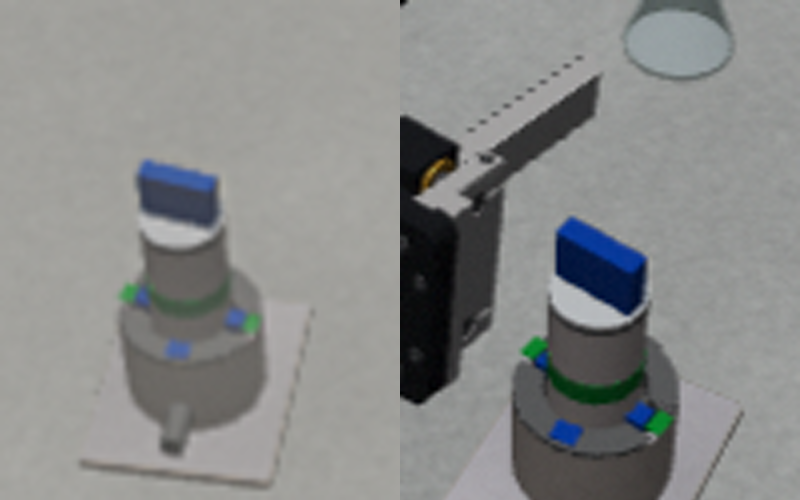

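The cartridge now stands free in the mount: lugs in the slots at the green marks, bar along the slot direction. Next I bring the tool to vertical above it.

Request:
{"api": "servo_tool", "payload": {"moves": [[[0,-0.06,0,0,0,0,0],[0,-0.13,0,0,0,0,0],[0,-0.2,0,0,0,0,0],[0,-0.28,0,0,0,0.02,0],[0,-0.36,0,-0.01,0,0.05,0],[0,-0.44,0,-0.02,0,0.08,0],[0,-0.52,0,-0.04,0,0.11,0],[0,-0.6,0,-0.07,0,0.14,0],[0,-0.68,0,-0.1,0,0.17,0],[0,-0.76,0,-0.13,0,0.19,0],[0,-0.84,0,-0.15,0,0.193,0],[0.001,-0.913,0.002,-0.16,-0.001,0.193,0]]]}}

```text
time_s: 13.05
ee_pos: [0.478, -0.2612, 0.2631]
eef_rot: [-3.139, 0.01, 0.438]
force: [-0.4, -0.3, 0.5]
grip_width: 0.0941
```

```bash
python3 - <<'E'
from h import *
from station import *
o=get_obs();print(o["qpos"].round(3),o["ee_pos"],o["grip_width"])
plan([.475,-.263,.24],down(115))
E
```

```text
[-0.564  0.255  1.444 -0.007  1.449  0.57 ] [ 0.4780305  -0.26119868  0.26307793] 0.09413662823303001
t 13.05 deg [ -0.55   0.35 -89.92] mm [-3.3  0.4 23.1]
ROW [-0.0061, 0.0038, -0.9991] [-0.0066, 0.0008, 0.0462]
```

Request:
{"api": "servo_tool", "payload": {"moves": [[[0,0,-0.999,-0.006,0.001,0,0],[0,0,-0.999,-0.006,0.001,0,0],[0,0,-0.999,-0.006,0.001,0,0],[0,0,-0.999,-0.006,0.001,0,0],[0,0,-0.999,-0.006,0.001,0,0],[0,0,-0.999,-0.006,0.001,0,0],[0,0,-0.999,-0.006,0.001,0,0],[0,0,-0.999,-0.006,0.001,0,0],[0,0,-0.999,-0.006,0.001,0,0],[0,0,-0.999,-0.006,0.001,0,0],[-0.003,0.002,-0.999,-0.006,0.001,0.02,0],[-0.006,0.004,-0.999,-0.006,0.001,0.046,0]]]}}

```text
time_s: 14.05
ee_pos: [0.4749, -0.2631, 0.2379]
eef_rot: [-3.137, -0.003, 1.943]
force: [0.7, 0.1, -0.0]
grip_width: 0.0941
```

Request:
{"api": "servo_tool", "payload": {"moves": [[[0,0,-0.05,0,0,0.04,0],[0,0,-0.05,0,0,0.04,0],[0,0,-0.05,0,0,0.04,0]]]}}

```text
time_s: 14.3
ee_pos: [0.474, -0.2628, 0.2158]
eef_rot: [-3.134, -0.008, 2.02]
force: [-0.7, -0.4, 0.7]
grip_width: 0.0939
```

```bash
python3 - <<'E'
from h import *
from station import *
import pickle
o=get_obs();c=camera("wrist");cv2.imwrite("pics/w9.png",c["color"][:,:,::-1]);pickle.dump((o,c),open("w9.pkl","wb"))
print(o["qpos"].round(3),o["ee_pos"])
plan([.475,-.263,.16],down(115))
for col in("blue","green"):
    for b in blobs(c,col,amin=20): print(col,b[0],b[1],b[2])
print(proj(c,[[.475,-.263,.18]]),proj(c,[[.475,-.263,.072]]))
E
```

```text
[-0.573  0.28   1.522 -0.002  1.35  -1.021] [ 0.47395411 -0.26280692  0.2157513 ]
t 14.35 deg [-0.35 -0.31  0.7 ] mm [-0.5  0.8 57.2]
ROW [-0.0039, -0.0034, 0.0078] [-0.0009, 0.0016, 0.1144]
blue 118 [287.66 170.31] [282 165  13  11]
blue 155 [325.63 195.81] [320 189  13  15]
blue 120 [251.27 206.9 ] [246 201  12  14]
blue 1241 [286.66 238.39] [277 206  20  66]
green 123 [289.07 158.61] [283 154  13  10]
[[288.57124484 239.14468905]] [[288.93975718 200.27210238]]
```

View pics/w9.png

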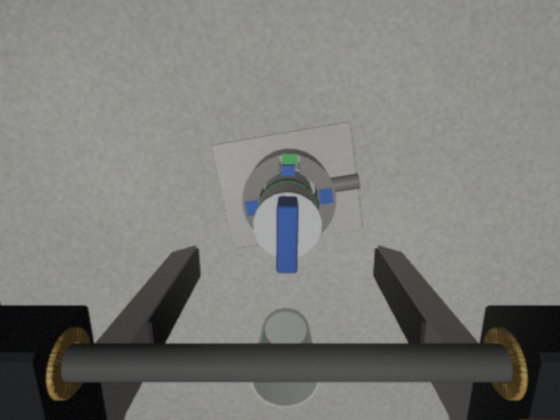

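The bar is upright at column 287, centred between the fingers (200 to 375). I descend to z ≈ 0.153 and close.

Request:
{"api": "servo_tool", "payload": {"moves": [[[-0.004,-0.003,0.006,-0.001,0.001,0.04,0],[-0.004,-0.003,0.006,-0.001,0.001,0.07,0],[-0.004,-0.003,0.006,-0.001,0.001,0.1,0.3],[-0.004,-0.003,0.006,-0.001,0.001,0.12,0.3],[-0.004,-0.003,0.006,-0.001,0.001,0.1255,0.5],[-0.004,-0.003,0.006,-0.001,0.001,0.1255,0.5],[-0.004,-0.003,0.006,-0.001,0.001,0.1255,0.7],[-0.004,-0.003,0.006,-0.001,0.001,0.1255,0.7],[-0.004,-0.003,0.006,-0.001,0.001,0.1255,0.7]]], "squeeze": 60}}

```text
time_s: 15.1
ee_pos: [0.475, -0.2633, 0.1553]
eef_rot: [3.141, 0.0, 2.01]
force: [-0.1, -0.7, -0.3]
grip_width: 0.0507
```

Request:
{"api": "servo_tool", "payload": {"moves": [[[0,0,0,0,0,0,1],[0,0,0,0,0,0,1],[0,0,0,0,0,0,1],[0,0,0,0,0,0,1],[0,0,0,0,0,0,1],[0,0,0,0,0,0,1]]]}}

```text
time_s: 15.6
ee_pos: [0.475, -0.2633, 0.1553]
eef_rot: [3.141, 0.0, 2.01]
force: [0.6, -0.0, 0.7]
grip_width: 0.0137
```

```bash
python3 - <<'E'
from h import *
from station import *
o=get_obs();print(o["force"].round(2),o["moment"].round(2),o["ee_pos"],o["grip_width"])
c=camera("side");cv2.imwrite("pics/s10.png",c["color"][120:400,200:450,::-1])
plan([.475,-.263,.136],down(115))
E
```

```text
[ 0.65 -0.04  0.72] [-0.02 -0.12 -0.03] [ 0.47495701 -0.26330812  0.15525284] 0.013687904166233776
t 15.65 deg [0.05 0.02 0.15] mm [ 0.3  0.1 19.3]
ROW [0.0006, 0.0002, 0.0017] [0.0006, 0.0002, 0.0386]
```

View pics/s10.png

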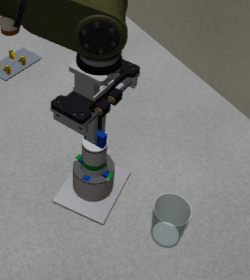

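Request:
{"api": "servo_tool", "payload": {"moves": [[[0,0,0,0,0,0.006,1],[0,0,0,0,0,0.012,1],[0,0,0,0,0,0.018,1],[0,0,0,0,0,0.024,1],[0,0,0,0,0,0.03,1],[0,0,0,0,0,0.034,1],[0,0,0,0,0,0.034,1],[0,0,0,0,0,0.034,1]]]}}

```text
time_s: 16.32
ee_pos: [0.4752, -0.2635, 0.1386]
eef_rot: [3.14, 0.001, 2.01]
force: [-1.7, 0.6, 7.8]
grip_width: 0.0138
```

The spring force agrees with about 16 mm of push. I begin turning clockwise: positive about tool z.

Request:
{"api": "servo_tool", "payload": {"moves": [[[0,0,0.03,0,0,0,1],[0,0,0.07,0,0,0,1],[0,0,0.11,0,0,0,1],[0,0,0.15,0,0,0,1],[0,0,0.19,0,0,0,1],[0,0,0.23,0,0,0,1],[0,0,0.27,0,0,0,1],[0,0,0.3,0,0,0,1],[0,0,0.3,0,0,0,1]]]}}

```text
time_s: 17.07
ee_pos: [0.4756, -0.2637, 0.1391]
eef_rot: [3.139, 0.001, 1.535]
force: [-0.7, -0.0, 7.9]
grip_width: 0.0134
```

```bash
python3 - <<'E'
from h import *
from station import *
o=get_obs();print(o["force"].round(2),o["moment"].round(2),o["ee_pos"],np.degrees(o["eef_rot"]))
b=(255,230,335,320);c=camera("side");cv2.imwrite("pics/s11.png",cv2.resize(c["color"][b[1]:b[3],b[0]:b[2],::-1],None,fx=6,fy=6,interpolation=cv2.INTER_CUBIC))
plan([.475,-.263,.1385],down(35))
E
```

```text
[-0.67 -0.05  7.87] [-0.07  0.21 -0.01] [ 0.47562616 -0.26373082  0.13907573] [1.79828997e+02 6.79367449e-02 8.79712646e+01]
t 17.12 deg [ 1.90e-01 -2.00e-02  5.31e+01] mm [ 0.7 -0.6  0.6]
ROW [0.0021, -0.0002, 0.59] [0.0014, -0.0013, 0.0011]
```

View pics/s11.png

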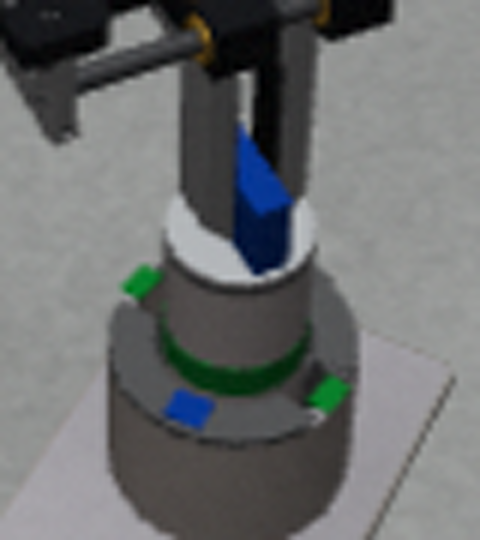

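The bar has turned with the gripper and there is no resisting moment. I turn the rest of the way.

Request:
{"api": "servo_tool", "payload": {"moves": [[[0.001,0,0.04,0.001,-0.001,0.001,1],[0.002,0,0.09,0.001,-0.001,0.001,1],[0.002,0,0.14,0.001,-0.001,0.001,1],[0.002,0,0.19,0.001,-0.001,0.001,1],[0.002,0,0.24,0.001,-0.001,0.001,1],[0.002,0,0.29,0.001,-0.001,0.001,1],[0.002,0,0.34,0.001,-0.001,0.001,1],[0.002,0,0.39,0.001,-0.001,0.001,1],[0.002,0,0.44,0.001,-0.001,0.001,1],[0.002,0,0.49,0.001,-0.001,0.001,1],[0.002,0,0.54,0.001,-0.001,0.001,1],[0.002,0,0.57,0.001,-0.001,0.001,1]]]}}

```text
time_s: 18.12
ee_pos: [0.4756, -0.2636, 0.1391]
eef_rot: [3.14, -0.001, 0.638]
force: [-0.9, 0.2, 7.8]
grip_width: 0.0135
```

Request:
{"api": "servo_tool", "payload": {"moves": [[[0,0,0.015,0,0,0,1],[0,0,0.03,0,0,0,1],[0,0,0.03,0,0,0,1]]]}}

```text
time_s: 18.37
ee_pos: [0.4758, -0.2637, 0.1395]
eef_rot: [3.139, -0.001, 0.589]
force: [-0.1, 0.5, 7.4]
grip_width: 0.0135
```

```bash
python3 - <<'E'
from h import *
from station import *
o=get_obs();print(o["force"].round(2),o["moment"].round(2),o["ee_pos"],np.degrees(o["eef_rot"]))
b=(255,230,335,320);c=camera("side");cv2.imwrite("pics/s12.png",cv2.resize(c["color"][b[1]:b[3],b[0]:b[2],::-1],None,fx=6,fy=6,interpolation=cv2.INTER_CUBIC))
plan([.475,-.263,.1385],down(35))
E
```

```text
[-0.08  0.54  7.37] [0.15 0.46 0.04] [ 0.47579415 -0.26370229  0.13947245] [ 1.79853820e+02 -6.83960392e-02  3.37722114e+01]
t 18.42 deg [ 0.15 -0.06 -1.16] mm [-0.3 -1.   1. ]
ROW [0.0016, -0.0007, -0.0129] [-0.0005, -0.002, 0.002]
```

View pics/s12.png

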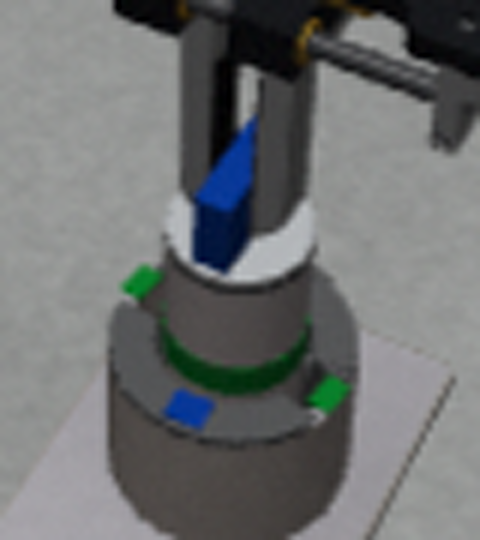

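Request:
{"api": "servo_tool", "payload": {"moves": [[[0,0,-0.008,0,0,-0.003,1],[0,0,-0.008,0,0,-0.006,1],[0,0,-0.008,0,0,-0.009,1],[0,0,-0.008,0,0,-0.012,1],[0,0,-0.008,0,0,-0.014,1],[0,0,-0.008,0,0,-0.014,1]]]}}

```text
time_s: 18.92
ee_pos: [0.4758, -0.2637, 0.1467]
eef_rot: [3.139, -0.001, 0.603]
force: [0.2, 0.3, 5.1]
grip_width: 0.0138
```

Force 5.1 N after a 7 mm rise matches the spring at the locked height, so it is in the pockets. I release.

Request:
{"api": "servo_tool", "payload": {"moves": [[[0,0,0,0,0,0,0.5],[0,0,0,0,0,0,0.5],[0,0,0,0,0,0,0.5],[0,0,0,0,0,0,0.5],[0,0,0,0,0,-0.04,0.5],[0,0,0,0,0,-0.11,0.5],[0,0,0,0,0,-0.18,0.5],[0,0,0,0,0,-0.25,0.5],[0,0,0,0,0,-0.3,0.5],[0,0,0,0,0,-0.3,0.5]]]}}

```text
time_s: 19.75
ee_pos: [0.4764, -0.2641, 0.3021]
eef_rot: [3.131, -0.004, 0.603]
force: [0.2, 0.2, 0.6]
grip_width: 0.0472
```

```bash
python3 - <<'E'
from h import *
from station import *
o=get_obs();print(o["force"].round(2),o["ee_pos"],o["grip_width"],o["time_s"])
ims=[]
for n,b in(("scene",(200,80,280,180)),("side",(245,220,345,320))):
    c=camera(n);ims.append(cv2.resize(c["color"][b[1]:b[3],b[0]:b[2],::-1],(400,500 if n=="scene" else 400),interpolation=cv2.INTER_CUBIC)[:400])
    a=np.radians(35);A=np.array([np.cos(a),np.sin(a),0]);
    for f in(.013,.022): print(n,f,"bar top ends exp",proj(c,[np.array([.475,-.263,f+.15])+s*.023*A for s in(1,-1)]).round(1).tolist())
    hsv=cv2.cvtColor(c["color"],cv2.COLOR_RGB2HSV);m=cv2.inRange(hsv,(105,55,20),(130,255,255));k,l,st,ce=cv2.connectedComponentsWithStats(m)
    print([(st[i,4],ce[i].round(1),st[i,:4]) for i in range(1,k) if b[0]<ce[i][0]<b[2] and b[1]<ce[i][1]<b[3] and st[i,4]>4])
    for f in(.013,.022,.03):
        B=np.array([-A[1],A[0],0]);q=proj(c,[np.array([.475,-.263,f+h])+s*.023*A+t*.007*B for h in(.118,.15) for s in(1,-1) for t in(1,-1)]).astype(np.float32);mm=cv2.moments(cv2.convexHull(q));print(" exp centroid",f,mm["m10"]/mm["m00"],mm["m01"]/mm["m00"])
    cv2.imwrite(f"pics/{n}13.png",c["color"][:,:,::-1])
cv2.imwrite("pics/z13.png",np.hstack(ims))
c=camera("wrist");cv2.imwrite("pics/w13.png",c["color"][:,:,::-1])
E
```

```text
[0.2  0.24 0.58] [ 0.47643649 -0.26409942  0.30212284] 0.047200401510455584 19.75
scene 0.013 bar top ends exp [[233.5, 124.8], [236.8, 113.6]]
scene 0.022 bar top ends exp [[233.2, 122.4], [236.6, 111.2]]
[(np.int32(95), array([235., 120.]), array([232, 112,   7,  18], dtype=int32)), (np.int32(17), array([235.1, 149.4]), array([233, 148,   5,   4], dtype=int32))]
 exp centroid 0.013 235.5542966344031 123.21521594763188
 exp centroid 0.022 235.3117431834266 120.90911172995547
 exp centroid 0.03 235.09369658796544 118.83597523124695
side 0.013 bar top ends exp [[299.9, 248.4], [289.5, 263.8]]
side 0.022 bar top ends exp [[300.1, 245.2], [289.6, 260.6]]
[(np.int32(279), array([294.8, 258.6]), array([287, 245,  17,  28], dtype=int32)), (np.int32(48), array([286. , 297.6]), array([282, 294,   9,   8], dtype=int32))]
 exp centroid 0.013 294.3490626500752 261.66055055942536
 exp centroid 0.022 294.50618288872687 258.52586454446475
 exp centroid 0.03 294.6478224408213 255.6998664067108
```

View pics/z13.png

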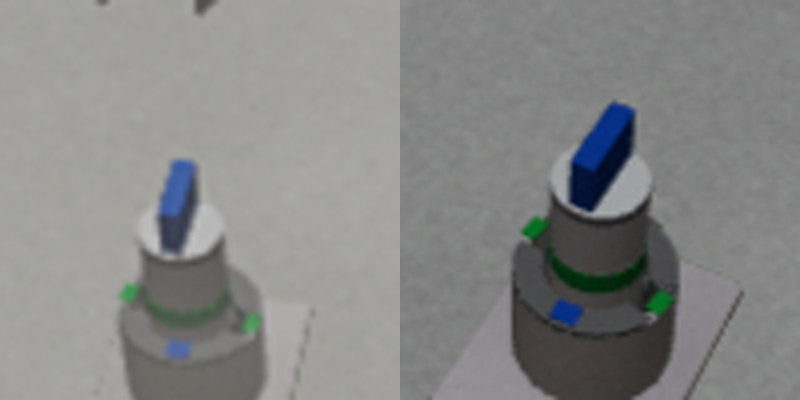

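View pics/w13.png

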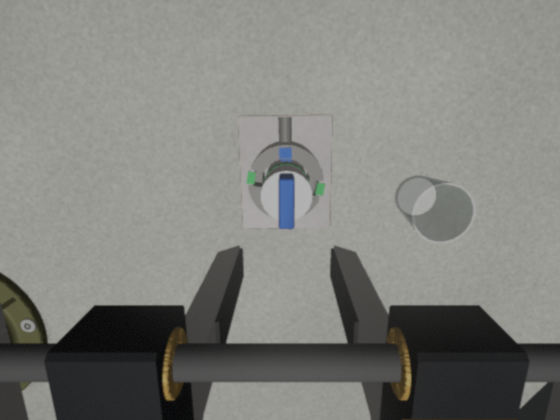

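View pics/scene13.png

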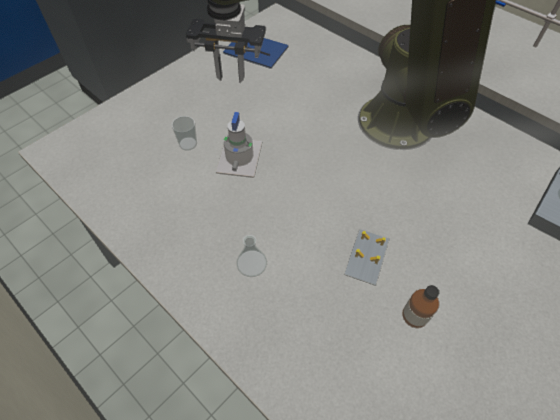

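The bar points at the blue marks. Its centroid in the side view, (294.8,258.6), matches the 22 mm locked height (294.5,258.5), and the glassware hasn't moved. I hand in.

```bash
python3 -c "
from station import *
print(hand_in())"
```

```text
the job is handed in; nothing more can be done
None
```

The cartridge is fitted in the bayonet mount and, by my last checks, locked. It took about 20 s of robot time. I lifted it from the cradle and stood it upright. It had sagged about 7° in the grip, so I tilted the tool to correct that. I then lowered it foot first through the entry slots and regripped the bar from above. From there I pushed it down about 16 mm, turned it about 80° clockwise, let it rise, let go and backed off.

- **Force check:** before I let go, the wrist read 5.1 N. That matches the spring at the locked height less the cartridge's weight.
- **Position check:** the bar lines up with the blue marks. In the side view its centre was within 0.3 pixels of where a foot height of 22 mm would put it.
- **Disagreement:** the scene view put the bar about 1 pixel (roughly 3 mm) higher than expected. An earlier view from that camera was off by a similar amount, so I took it as camera bias.
- **Other objects:** the flask, bottle and beaker looked unmoved in the last pictures, and the robot was touching nothing.

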